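# Slide the slip pad up its sprung feeder and over the edge into the tray

## Task

Slide the slip pad up its sloping, sprung feeder and push it over the open upper edge so that it drops into the out-tray below and lies flat there. It cannot be gripped where it lies and slides back if let go early, so bear on it with the fingertips and draw it along; do not lift it out, and be gentle: never lean on the pad or the feeder with more than about 18 N. Leave the small things round about where they are.

Things in the scene. Friction and masses are not known exactly. Their poses are not given: they have to be found in the camera images.
- feeder: grey metal slip feeder, fixed. Origin on the counter under the middle of its lane; +x points along the lane, uphill, out of the open end to the tray; z up. The lane, 116 mm wide, rises towards the open end at 0.33 rad (19 deg), between two 8 mm thick side walls that stand 20 mm above its floor; at its low end a back stop square to the floor, 24 mm high, 3 mm behind the hinge
- plate_hinge (a point): the lift plate's hinge axis, across the lane's low end at floor level: 85 mm behind (-x) the feeder's origin and 32 mm up. The smooth metal plate is the lane's floor, 108 mm wide, and ends 180 mm from the hinge. A spring holds it up at 0.33 rad against a stop; pressed hard enough it gives way, stiffly or not at all near the hinge, ever more softly outwards. It differs much between starts: feel it
- feeder_lip (a point): middle of the lift plate's front edge when not pressed: the feeder's open end, 90 mm above the counter; it overhangs the tray. Once the pad's middle is well past the edge (15 mm or more) and it is let go, it tips and slides down into the smooth tray; its tail flips up as it does, so take the fingers off forwards and up, over the tray
- slip_pad_center (a point): centre (half-way up) of the pad of white slips, a rigid flat block 104 x 170 x 9 mm, about 200 to 340 g; its y axis is its long axis and points up the lane, z is square to the lane floor. It lies on the plate, sunk back against the back stop (no room for a finger behind), too wide to grasp. Let go before it tips over the lip it slides back. Press 10 to 13 N all the way or the fingers slip
- out_tray: low grey plastic letter tray, fixed on the counter, tucked under the feeder's open end; 216 mm long (its x, in line with the lane) x 164 mm (its y). Floor 4 mm thick; walls 39 mm high, 4 mm thick on the far (+x) side and both flanks; the side facing the feeder (-x) is open and lies under the lip. Origin under its centre, z up
- clip_box: bystander: small carton of paper clips 45 x 60 x 22 mm, loose; origin under its centre
- eraser: bystander: eraser 20 x 44 x 12 mm, loose; origin under its centre
- ink_bottle: bystander: standing bottle 37 mm wide, 76 mm high, loose; origin under its centre
- tape_roll: bystander: roll of parcel tape lying flat, 81 mm wide, 19 mm high, loose; origin under its centre
There are look-alikes about, which are no part of the job. Of the things that look like the part that bears slip_pad_center, the larger one is meant.

How it is judged:
By the outcome, as a careful person would: the job done as asked, in the order asked, and still so for the second after the job is handed in, with the robot touching nothing.
It also fails if it takes over 54 s, if anything falls off the work surface, if the arm or the gripper's body presses on something with over 40 N, if the wrist force passes 120 N, or if a joint passes its speed limit or range.

## Robot

A 6-joint arm with a two-finger parallel gripper is mounted at the origin on a cart in front of the work surface, level with it; the furniture and walls round the work are solid. World frame = base frame: x ahead of the robot, y to its left, z up, the work surface at z = 0. Lengths are in m, angles in rad, forces in N, time in s.
With the tool pointing down it reaches from about 0.35 to 0.875 m from the base axis. Payload 4.2 kg.
Tool frame: the origin (TCP) lies on the centre line of the jaws, within the pads' length; the fingertips stand 22 mm ahead of it and the grasp point (between the pads) lies 3 mm ahead of it; z points along the fingers, y is the line along which they close (so a half turn about z gives the same grasp; the last joint's range is limited). The gripper opens to 87 mm and grips with 3 to 60 N. Pads are 19 mm wide; open, the fingers measure 117 mm over their backs; the gripper's body (75 mm by 190 mm) begins 51 mm behind the grasp point.
Start: joints at [1.494, 0.385, 0.008, 0, -1.194, -0.259], TCP at [0.206, 0.59, 0.245] pointing down, gripper open.
Joint ranges: [-3.14, 3.14], [-1.21, 2.06], [-1.07, 1.41], [-3.16, 2.05], [-2.99, -0.16], [-3.1, 3.1]. Speed limits (rad/s): [2.79, 2.79, 3.14, 3.14, 3.14, 3.14].

## Interface

Orientations are given as a unit quaternion [w, x, y, z].
In Python, from cell import r gives the robot as it stands. The module is installed in compiled form; this text tells all that it offers.
- The arm moves only by the tool jog_arm, never from a script. Its argument "commands" is a list that holds one entry, the list of rows, each a list of 4 numbers: the shift along the tool's x, y, z in cm, then the turn about the tool's z in rad. A call has 1 to 20 rows; each row shifts and turns the commanded pose from where the row before left it, along the tool's axes as they then stand; what a row does not reach is not made up. A row lasts 1/10 s, in which the tool goes at most 50 mm and 8.59 degrees, less where a joint would pass 70% of its speed; a pose out of reach is approached as far as the arm can. A call is refused whole if a number of a shift passes 5 or a number of a turn 0.15, either way. A call with a gripper value outside its range is refused whole. "gripper" is the opening, from 0 (shut) to 1 (fully open), set as the call begins (left out, the last holds). The fingers move at their own pace and stop on an object; "grip_force" is the grip in N (left out, the last holds). Time passes only in rows, so rows that do not move let the fingers close. It gives the time, the measured TCP pose, the force, the opening and the grip force at its end, in the units of the state.
- r.get_state(): the state, without advancing time (a new reading comes with each control period).
- r.get_image(name): name is "side" or "top"; returns (picture, depth): 480x640x3 uint8, blue, green, red; 480x640 float32, m along the optical axis (not along the pixel's ray), 0 where there is no reading.
- r.calibration(name): a dict with "intrinsics" (3x3 intrinsics, pixels), "T" (4x4, takes a point from camera to world coordinates). Camera axes: x right, y down, z forward; pixel columns grow to the right and rows downward; lengths in m; the calibration is good to about 2 mm. A picture is of the moment at which its call begins. calibration takes no time and is no camera call.
- r.close_job(): hands the job in; it is judged then, once.
Trained networks look in the newest picture that a camera, given by its name, has taken for a name from the list of things; names that differ only in an ending like _2 or _b are one class to them, and where a whole thing is asked for, a point or a joint stands for the part that bears it (a point fixed in the world has none). Each returns a list of dicts, best first, with "p" (0 to 1); they miss things now and then, are a little off and sometimes report something else, mostly with a low value. They report only what shows in the picture. A call takes as long as a camera call. They do not tell look-alikes from the thing itself.
- r.spot_in(camera, thing): "bbox" ([left, top, right, bottom] in pixels, round what is visible of it).
- r.silhouettes(camera, thing): "pixels" (480x640 bool, what is visible of it) and "bbox" ([left, top, right, bottom] in pixels, round what is visible of it).
- r.place_of(camera, thing): "uv" ([column, row] in pixels: a listed point, or the origin of a listed thing).
The state is a dict: "clock": time; "joint_pos": joint angles; "joint_velocities": joint speeds; "tau": joint torques, N m; "eef_pos": TCP position; "tool_rot": TCP orientation; "ft_force": force on the tool from outside, world axes, zero at the start; "moment": the same for the moment, N m; "opening": finger opening in m; "grasp_force": force on a finger pad.
Only numpy, scipy, OpenCV 4.12 (cv2) and the standard library are available. Lean on these libraries where they do the work, as an engineer would, in place of code of your own. Each camera call takes 0.05 s, during which the arm holds its last target. There are 200 camera calls.

## Working session

There is one attempt and no reset: what is moved stays moved. The work goes in short steps, Python scripts to look and compute and a tool call to move; the robot and the scene stay as the last step left them, time stands still between calls to the robot, and variables do not carry over. Pictures are saved under pics/ and viewed, at most 10 in all, crops included, and the job is handed in when it is done.

Besides the shell and the picture viewer there is one more tool, called by a JSON object that holds its "name" and its "arguments". jog_arm: Moves the arm, as the interface text tells. Its arguments: {"type":"object","properties":{"commands":{"type":"array","items":{"type":"array","items":{"type":"array","items":{"type":"number"}}}},"gripper":{"type":"number"},"grip_force":{"type":"number"}},"required":["commands"]}

```bash
mkdir -p pics; cat > h.py <<'E'
import numpy as np, cv2
from cell import r
def w(cam,uv,depth):
    c=r.calibration(cam);K=np.array(c["intrinsics"]);T=np.array(c["T"])
    u,v=uv;p=depth*np.linalg.inv(K)@[u,v,1];return (T@[*p,1])[:3]
E
python3 - <<'E'
from h import *
for cam in("top","side"):
    im,d=r.get_image(cam);cv2.imwrite(f"pics/{cam}1.png",im);np.save(f"d_{cam}.npy",d)
    for t in("plate_hinge","feeder_lip","slip_pad_center","out_tray","feeder","clip_box","eraser","ink_bottle","tape_roll"):
        for o in r.place_of(cam,t)[:3]:
            u,v=o["uv"];z=d[int(np.clip(v,0,479)),int(np.clip(u,0,639))]
            print(cam,t,round(o["p"],2),np.round([u,v]),w(cam,(u,v),z).round(3))
s=r.get_state();print({k:np.round(v,3) for k,v in s.items()})
E
```

```text
top plate_hinge 0.65 [215. 248.] [0.563 0.211 0.038]
top feeder_lip 0.79 [277. 230.] [0.603 0.051 0.089]
top slip_pad_center 0.94 [241. 236.] [0.592 0.142 0.067]
top slip_pad_center 0.92 [321. 312.] [ 0.401 -0.052  0.006]
top out_tray 0.82 [311. 225.] [ 0.624 -0.026  0.006]
top out_tray 0.72 [454. 252.] [ 0.554 -0.394 -0.001]
top clip_box 0.85 [261. 288.] [0.464 0.097 0.028]
top clip_box 0.26 [277. 230.] [0.605 0.052 0.089]
top eraser 0.46 [326. 168.] [ 0.772 -0.065  0.01 ]
top ink_bottle 0.68 [228. 196.] [0.693 0.178 0.056]
top tape_roll 0.74 [453. 252.] [ 0.553 -0.389  0.003]
side plate_hinge 0.9 [300. 345.] [0.568 0.233 0.049]
side plate_hinge 0.65 [240. 265.] [ 0.765 -0.051  0.003]
side feeder_lip 0.8 [301. 266.] [0.605 0.053 0.088]
side feeder_lip 0.67 [235. 340.] [0.695 0.203 0.014]
side slip_pad_center 0.95 [411. 282.] [ 0.398 -0.047  0.007]
side slip_pad_center 0.83 [303. 302.] [0.584 0.135 0.065]
side clip_box 0.97 [374. 326.] [0.455 0.114 0.013]
side clip_box 0.44 [303. 302.] [0.584 0.137 0.067]
side eraser 0.53 [241. 264.] [ 0.763 -0.049  0.007]
side ink_bottle 0.67 [234. 341.] [0.697 0.205 0.013]
side tape_roll 0.71 [358. 203.] [ 0.551 -0.363  0.015]
side tape_roll 0.35 [375. 323.] [0.455 0.114 0.018]
side tape_roll 0.15 [300. 305.] [0.586 0.146 0.065]
{'clock': np.float64(1.0), 'joint_pos': array([ 1.494,  0.385,  0.008, -0.   , -1.194, -0.259]), 'joint_velocities': array([-0.001,  0.   , -0.001,  0.001, -0.001, -0.001]), 'tau': array([ 1.0000e-03, -3.9047e+01,  1.8763e+01,  4.2250e+00,  1.6000e-02,
       -0.0000e+00]), 'eef_pos': array([0.206, 0.59 , 0.245]), 'tool_rot': array([-0.   ,  0.986, -0.167, -0.   ]), 'ft_force': array([-0.   , -0.665,  0.494]), 'moment': array([-0.044, -0.006, -0.006]), 'grasp_force': np.float64(0.0), 'opening': np.float64(0.087)}
```

View pics/top1.png

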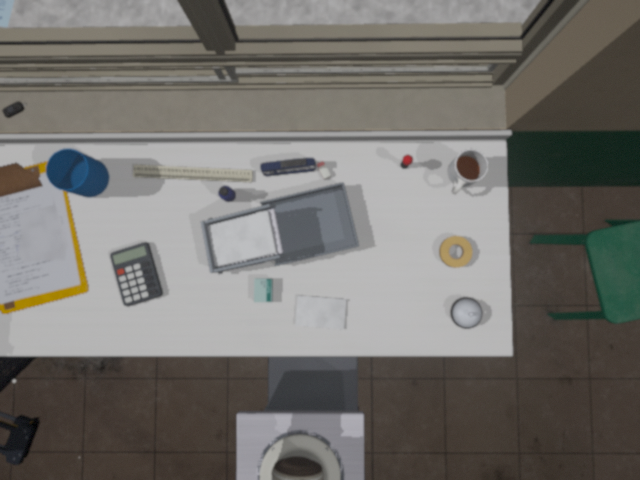

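View pics/side1.png

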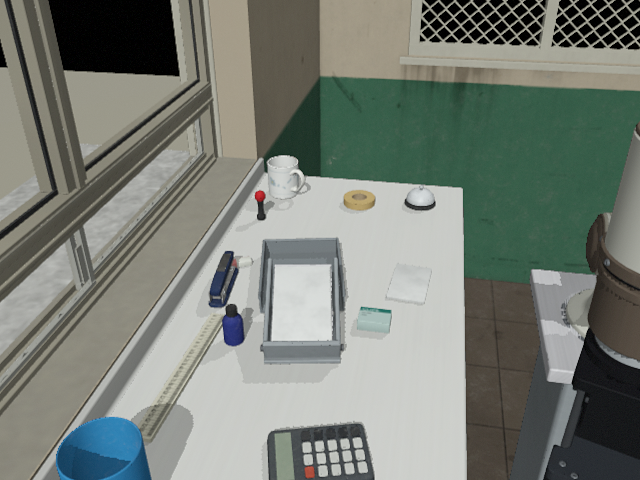

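```bash
python3 - <<'E'
from h import *
# fit pad plane & outline from top depth
m=sorted(r.silhouettes("top","slip_pad_center"),key=lambda o:-o["p"])
d=np.load("d_top.npy")
for o in m[:2]:
    vs,us=np.nonzero(o["pixels"]&(d>0))
    P=np.array([w("top",(u,v),d[v,u]) for u,v in zip(us,vs)])
    A=np.c_[P[:,:2],np.ones(len(P))];c=np.linalg.lstsq(A,P[:,2],rcond=None)[0]
    for _ in range(3):
        k=abs(A@c-P[:,2])<.004;c=np.linalg.lstsq(A[k],P[k,2],rcond=None)[0]
    Q=P[k];n=len(Q)
    rect=cv2.minAreaRect((Q[:,:2]*1000).astype(np.float32))
    print(o["p"],n,"plane",c.round(4),"slope",np.arctan(np.hypot(*c[:2])),"updir",np.arctan2(c[1],c[0]),"mean",Q.mean(0).round(4),rect)
    print(cv2.boxPoints(rect))
E
```

```text
0.96 2375 plane [ 0.0697 -0.3346  0.0749] slope 0.3293499886031867 updir -1.365460376856505 mean [0.5851 0.1405 0.0687] ((585.459716796875, 142.22317504882812), (104.29888153076172, 165.36505126953125), 11.381462097167969)
[[518.0192   212.98857 ]
 [550.6524    50.875416]
 [652.9002    71.45778 ]
 [620.267    233.57094 ]]Traceback (most recent call last):
  File "<stdin>", line 7, in <module>
  File "h.py", line 4, in w
    c=r.calibration(cam);K=np.array(c["intrinsics"]);T=np.array(c["T"])
ValueError: time passes only in moves, steps and waits
```

The pad lies on the feeder at top (243,237) and side (303,302). The tray is at top (315,222), and a smaller look-alike pad sits at top (321,312). Uphill heading is -1.37 rad. I'll turn the tool x axis uphill first, then travel above the pad's tail.

{"name": "jog_arm", "arguments": {"commands": [[[0, 0, 0, 0.13], [0, 0, 0, 0.13], [0, 0, 0, 0.13], [0, 0, 0, 0.13], [0, 0, 0, 0.13], [0, 0, 0, 0.13], [0, 0, 0, 0.13], [0, 0, 0, 0.124], [0, 0, 0, 0]]], "gripper": 0.45}}

```text
clock: 1.95
eef_pos: [0.2059, 0.5901, 0.2445]
tool_rot: [0.0, 0.775, -0.633, -0.0]
ft_force: [-0.3, 0.8, -0.4]
opening: 0.0395
grasp_force: 0.0
```

{"name": "jog_arm", "arguments": {"commands": [[[3.0, -1.9, 0, 0], [3.0, -1.9, 0, 0], [3.0, -1.9, 0, 0], [3.0, -1.9, 0, 0], [3.0, -1.9, 0, 0], [3.0, -1.9, 0, 0], [3.0, -1.9, 0, 0], [3.0, -1.9, 0, 0], [3.0, -1.9, 0, 0], [3.0, -1.9, 0, 0], [3.0, -1.9, 0, 0], [3.0, -1.9, 0, 0], [3.0, -1.9, 0, 0], [3.0, -1.9, 0, 0], [2.4, -1.6, 0, 0], [0, 0, 0, 0], [0, 0, 0, 0]]]}}

```text
clock: 3.65
eef_pos: [0.571, 0.2109, 0.2443]
tool_rot: [0.0, 0.775, -0.632, -0.0]
ft_force: [0.4, 0.9, -0.5]
opening: 0.0389
grasp_force: 0.0
```

{"name": "jog_arm", "arguments": {"commands": [[[0, 0, 2.5, 0], [0, 0, 2.5, 0], [0, 0, 2.5, 0], [0, 0, 2.5, 0], [0, 0, 2.5, 0], [0, 0, 2.0, 0], [0, 0, 1.5, 0], [0, 0, 0.4, 0], [0, 0, 0, 0]]]}}

```text
clock: 4.55
eef_pos: [0.5703, 0.212, 0.0804]
tool_rot: [0.0, 0.775, -0.632, -0.0]
ft_force: [0.3, -0.5, 0.8]
opening: 0.0391
grasp_force: 0.0
```

```bash
python3 - <<'E'
from h import *
im,d=r.get_image("side");cv2.imwrite("pics/side2.png",cv2.resize(im[200:400,200:440],None,fx=3,fy=3))
E
```

```text
(no output)
```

View pics/side2.png

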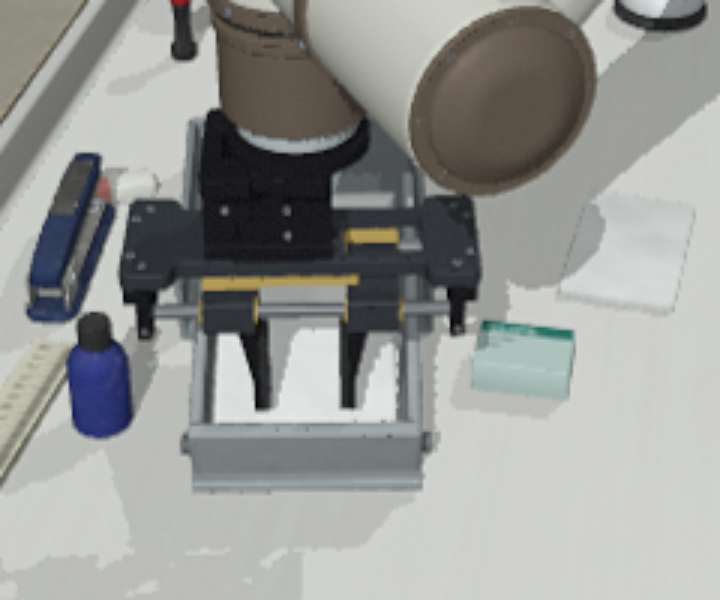

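The fingertips are centred in the lane at the pad's tail (crop pixels (262,405) and (345,405)), and the body clears the walls and the bottle. Next I'll feel downward.

{"name": "jog_arm", "arguments": {"commands": [[[0, 0, 0.3, 0], [0, 0, 0.3, 0], [0, 0, 0.2, 0], [0, 0, 0.1, 0], [0, 0, 0, 0]]]}}

```text
clock: 5.1
eef_pos: [0.5709, 0.2112, 0.0714]
tool_rot: [0.0, 0.774, -0.633, -0.0]
ft_force: [0.6, 0.1, 0.2]
opening: 0.039
grasp_force: 0.0
```

{"name": "jog_arm", "arguments": {"commands": [[[0, 0, 0.1, 0], [0, 0, 0, 0]]]}}

```text
clock: 5.3
eef_pos: [0.5709, 0.2113, 0.0705]
tool_rot: [0.0, 0.774, -0.633, -0.0]
ft_force: [0.2, 0.6, -1.0]
opening: 0.0391
grasp_force: 0.0
```

{"name": "jog_arm", "arguments": {"commands": [[[0, 0, 0.1, 0], [0, 0, 0, 0]]]}}

```text
clock: 5.5
eef_pos: [0.5708, 0.2113, 0.0694]
tool_rot: [0.0, 0.774, -0.633, -0.0]
ft_force: [-0.8, -0.2, -0.1]
opening: 0.0391
grasp_force: 0.0
```

{"name": "jog_arm", "arguments": {"commands": [[[0, 0, 0.1, 0], [0, 0, 0, 0]]]}}

```text
clock: 5.7
eef_pos: [0.571, 0.2114, 0.0686]
tool_rot: [-0.0, 0.775, -0.633, 0.0]
ft_force: [0.8, -0.7, 1.1]
opening: 0.0391
grasp_force: 0.3
```

{"name": "jog_arm", "arguments": {"commands": [[[0, 0, 0.05, 0], [0, 0, 0, 0]]]}}

```text
clock: 5.9
eef_pos: [0.5711, 0.2114, 0.0684]
tool_rot: [-0.0, 0.775, -0.633, 0.0]
ft_force: [-1.5, -0.2, 1.1]
opening: 0.0392
grasp_force: 1.0
```

{"name": "jog_arm", "arguments": {"commands": [[[0, 0, 0.05, 0], [0, 0, 0, 0]]]}}

```text
clock: 6.1
eef_pos: [0.5711, 0.2114, 0.0682]
tool_rot: [-0.0, 0.775, -0.632, 0.0]
ft_force: [-2.0, -1.1, 5.4]
opening: 0.0391
grasp_force: 2.2
```

{"name": "jog_arm", "arguments": {"commands": [[[0, 0, 0.05, 0], [0, 0, 0, 0]]]}}

```text
clock: 6.3
eef_pos: [0.5711, 0.2114, 0.0681]
tool_rot: [-0.0, 0.775, -0.632, 0.0]
ft_force: [-1.3, -0.2, 7.1]
opening: 0.039
grasp_force: 3.3
```

{"name": "jog_arm", "arguments": {"commands": [[[0, 0, 0.05, 0], [0, 0, 0, 0]]]}}

```text
clock: 6.5
eef_pos: [0.5712, 0.2114, 0.068]
tool_rot: [-0.0, 0.775, -0.632, 0.0]
ft_force: [-1.8, -0.2, 9.2]
opening: 0.0393
grasp_force: 4.2
```

{"name": "jog_arm", "arguments": {"commands": [[[0, 0, 0.06, 0], [0.2, 0, -0.068, 0], [0.2, 0, -0.068, 0], [0.2, 0, -0.068, 0]]]}}

```text
clock: 6.9
eef_pos: [0.5736, 0.2075, 0.0696]
tool_rot: [-0.003, 0.775, -0.632, 0.001]
ft_force: [-1.0, 4.5, 5.9]
opening: 0.0391
grasp_force: 3.5
```

{"name": "jog_arm", "arguments": {"commands": [[[0, 0, 0.1, 0], [0.1, 0, 0.0, 0], [0.2, 0, -0.068, 0]]]}}

```text
clock: 7.2
eef_pos: [0.5748, 0.2056, 0.0702]
tool_rot: [-0.004, 0.775, -0.632, 0.001]
ft_force: [-2.1, 5.7, 8.6]
opening: 0.0393
grasp_force: 5.1
```

{"name": "jog_arm", "arguments": {"commands": [[[0.2, 0, -0.038, 0], [0.2, 0, -0.068, 0], [0.2, 0, -0.068, 0], [0.2, 0, -0.068, 0]]]}}

```text
clock: 7.6
eef_pos: [0.5769, 0.1979, 0.0729]
tool_rot: [-0.005, 0.775, -0.632, 0.001]
ft_force: [-0.9, 6.8, 8.8]
opening: 0.0393
grasp_force: 5.6
```

{"name": "jog_arm", "arguments": {"commands": [[[0.2, 0, -0.05, 0], [0.2, 0, -0.06, 0], [0.2, 0, -0.068, 0], [0.2, 0, -0.068, 0]]]}}

```text
clock: 8.0
eef_pos: [0.5786, 0.1903, 0.0755]
tool_rot: [-0.005, 0.775, -0.632, 0.001]
ft_force: [-1.5, 5.7, 9.7]
opening: 0.0394
grasp_force: 5.9
```

```bash
python3 - <<'E'
from h import *
im,d=r.get_image("side");cv2.imwrite("pics/side3.png",cv2.resize(im[260:380,240:380],None,fx=5,fy=5,interpolation=cv2.INTER_CUBIC))
E
```

```text
(no output)
```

View pics/side3.png

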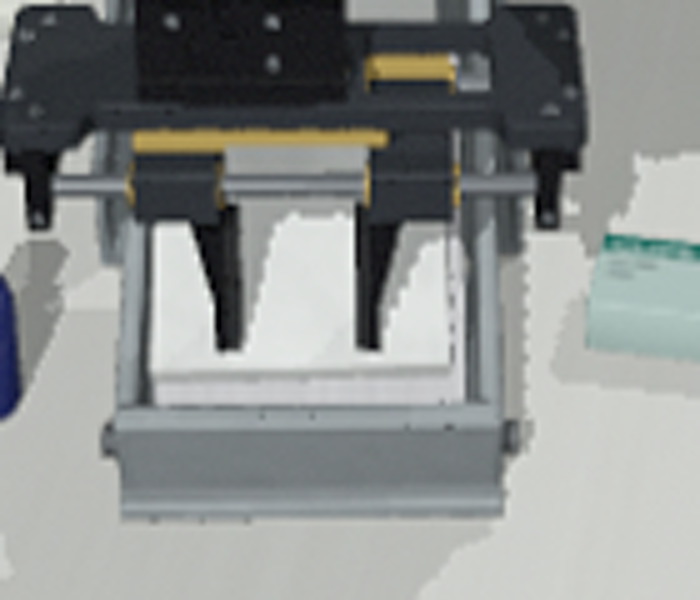

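The pad's tail has lifted off the stop, with its tail edge at crop (300,372), so it is moving with the fingers. I'll keep drawing.

{"name": "jog_arm", "arguments": {"commands": [[[0.3, 0, -0.09, 0], [0.3, 0, -0.1, 0], [0.3, 0, -0.102, 0], [0.3, 0, -0.102, 0]]]}}

```text
clock: 8.45
eef_pos: [0.5812, 0.1785, 0.0797]
tool_rot: [-0.005, 0.775, -0.632, 0.001]
ft_force: [-1.8, 6.4, 10.6]
opening: 0.0392
grasp_force: 6.2
```

{"name": "jog_arm", "arguments": {"commands": [[[0.3, 0, -0.1, 0], [0.3, 0, -0.1, 0], [0.3, 0, -0.1, 0]]]}}

```text
clock: 8.75
eef_pos: [0.583, 0.1697, 0.0828]
tool_rot: [-0.005, 0.775, -0.632, 0.002]
ft_force: [-2.3, 8.1, 10.6]
opening: 0.039
grasp_force: 6.4
```

{"name": "jog_arm", "arguments": {"commands": [[[0.3, 0, -0.11, 0], [0.3, 0, -0.102, 0], [0.3, 0, -0.102, 0]]]}}

```text
clock: 9.05
eef_pos: [0.5848, 0.1608, 0.0859]
tool_rot: [-0.005, 0.775, -0.632, 0.002]
ft_force: [-1.5, 7.5, 11.0]
opening: 0.0394
grasp_force: 6.4
```

{"name": "jog_arm", "arguments": {"commands": [[[0.3, 0, -0.102, 0], [0.3, 0, -0.102, 0], [0.3, 0, -0.102, 0]]]}}

```text
clock: 9.35
eef_pos: [0.5866, 0.1519, 0.089]
tool_rot: [-0.005, 0.775, -0.632, 0.002]
ft_force: [-1.1, 7.8, 10.5]
opening: 0.0389
grasp_force: 6.5
```

{"name": "jog_arm", "arguments": {"commands": [[[0.3, 0, -0.102, 0], [0.3, 0, -0.102, 0], [0.3, 0, -0.102, 0]]]}}

```text
clock: 9.65
eef_pos: [0.5884, 0.143, 0.0921]
tool_rot: [-0.005, 0.775, -0.632, 0.002]
ft_force: [-3.1, 8.0, 11.7]
opening: 0.0389
grasp_force: 6.6
```

{"name": "jog_arm", "arguments": {"commands": [[[0.3, 0, -0.102, 0], [0.3, 0, -0.102, 0]]]}}

```text
clock: 9.85
eef_pos: [0.5895, 0.1371, 0.0941]
tool_rot: [-0.005, 0.775, -0.632, 0.002]
ft_force: [-1.4, 7.6, 11.8]
opening: 0.0396
grasp_force: 6.6
```

{"name": "jog_arm", "arguments": {"commands": [[[0.3, 0, -0.13, 0], [0.3, 0, -0.102, 0]]]}}

```text
clock: 10.05
eef_pos: [0.5905, 0.131, 0.0962]
tool_rot: [-0.005, 0.775, -0.632, 0.002]
ft_force: [-1.8, 7.3, 10.6]
opening: 0.039
grasp_force: 6.4
```

{"name": "jog_arm", "arguments": {"commands": [[[0.3, 0, -0.102, 0], [0.3, 0, -0.102, 0]]]}}

```text
clock: 10.25
eef_pos: [0.5917, 0.1251, 0.0982]
tool_rot: [-0.004, 0.775, -0.632, 0.002]
ft_force: [-1.4, 7.7, 10.0]
opening: 0.0392
grasp_force: 6.2
```

{"name": "jog_arm", "arguments": {"commands": [[[0.3, 0, -0.102, 0], [0.3, 0, -0.102, 0]]]}}

```text
clock: 10.45
eef_pos: [0.5927, 0.1191, 0.1001]
tool_rot: [-0.004, 0.775, -0.632, 0.001]
ft_force: [-1.7, 6.9, 10.8]
opening: 0.0392
grasp_force: 5.9
```

{"name": "jog_arm", "arguments": {"commands": [[[0.3, 0, -0.1, 0], [0.3, 0, -0.1, 0]]]}}

```text
clock: 10.65
eef_pos: [0.5937, 0.113, 0.1019]
tool_rot: [-0.004, 0.775, -0.632, 0.001]
ft_force: [-1.6, 7.6, 10.1]
opening: 0.0392
grasp_force: 5.6
```

{"name": "jog_arm", "arguments": {"commands": [[[0.3, 0, -0.09, 0], [0.3, 0, -0.09, 0]]]}}

```text
clock: 10.85
eef_pos: [0.5947, 0.107, 0.1035]
tool_rot: [-0.004, 0.775, -0.632, 0.001]
ft_force: [-1.4, 6.4, 8.6]
opening: 0.039
grasp_force: 5.4
```

```bash
python3 - <<'E'
from h import *
im,d=r.get_image("side");cv2.imwrite("pics/side4.png",cv2.resize(im[230:380,230:380],None,fx=4,fy=4,interpolation=cv2.INTER_CUBIC))
E
```

```text
(no output)
```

View pics/side4.png

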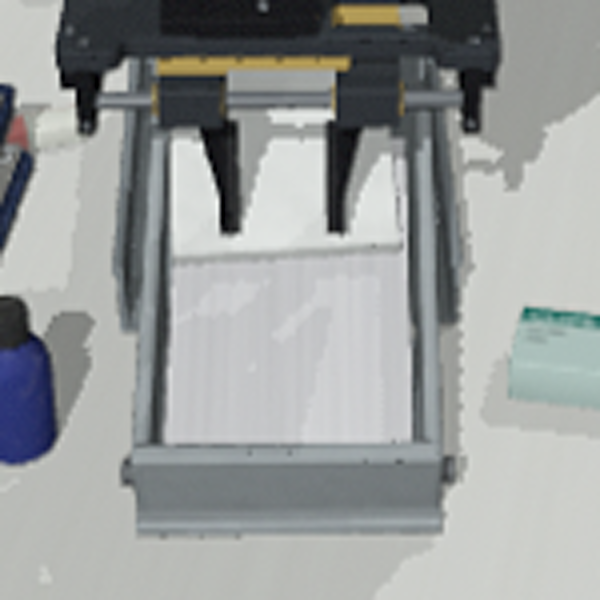

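The pad has travelled with the fingers with slight yaw. Its tail edge is at crop (285,252), still just behind the tips. The plate is starting to yield, so I'll add pressure and keep going.

{"name": "jog_arm", "arguments": {"commands": [[[0.3, 0, -0.06, 0], [0.3, 0, -0.07, 0]]]}}

```text
clock: 11.1
eef_pos: [0.5957, 0.101, 0.1046]
tool_rot: [-0.003, 0.775, -0.632, 0.001]
ft_force: [-1.5, 6.4, 9.8]
opening: 0.0389
grasp_force: 5.3
```

{"name": "jog_arm", "arguments": {"commands": [[[0.3, 0, -0.07, 0], [0.3, 0, -0.07, 0]]]}}

```text
clock: 11.3
eef_pos: [0.5969, 0.095, 0.106]
tool_rot: [-0.003, 0.775, -0.632, 0.001]
ft_force: [-1.5, 5.6, 8.3]
opening: 0.0391
grasp_force: 5.1
```

{"name": "jog_arm", "arguments": {"commands": [[[0.3, 0, -0.03, 0], [0.3, 0, -0.06, 0]]]}}

```text
clock: 11.5
eef_pos: [0.5981, 0.089, 0.1068]
tool_rot: [-0.003, 0.775, -0.632, 0.001]
ft_force: [-1.3, 5.9, 8.3]
opening: 0.0391
grasp_force: 5.1
```

{"name": "jog_arm", "arguments": {"commands": [[[0.3, 0, -0.05, 0], [0.3, 0, -0.06, 0]]]}}

```text
clock: 11.7
eef_pos: [0.5993, 0.083, 0.1079]
tool_rot: [-0.003, 0.775, -0.632, 0.001]
ft_force: [-1.2, 6.1, 9.0]
opening: 0.0387
grasp_force: 5.0
```

{"name": "jog_arm", "arguments": {"commands": [[[3.0, 0, -3.0, 0], [3.4, 0, -3.6, 0], [3.4, 0, -3.6, 0], [3, 0, -3.6, 0], [0, 0, -3, 0], [0, 0, -2, 0], [0, 0, 0, 0], [0, 0, 0, 0], [0, 0, 0, 0], [0, 0, 0, 0]]]}}

```text
clock: 12.7
eef_pos: [0.6225, -0.0442, 0.2919]
tool_rot: [0.001, 0.775, -0.632, -0.001]
ft_force: [-0.4, 0.3, -0.3]
opening: 0.0394
grasp_force: 0.0
```

```bash
python3 - <<'E'
from h import *
im,d=r.get_image("side");cv2.imwrite("pics/side5.png",cv2.resize(im[180:400,200:440],None,fx=2.5,fy=2.5))
im2,d2=r.get_image("top");cv2.imwrite("pics/top5.png",cv2.resize(im2[150:330,180:380],None,fx=3,fy=3))
E
```

```text
(no output)
```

View pics/side5.png

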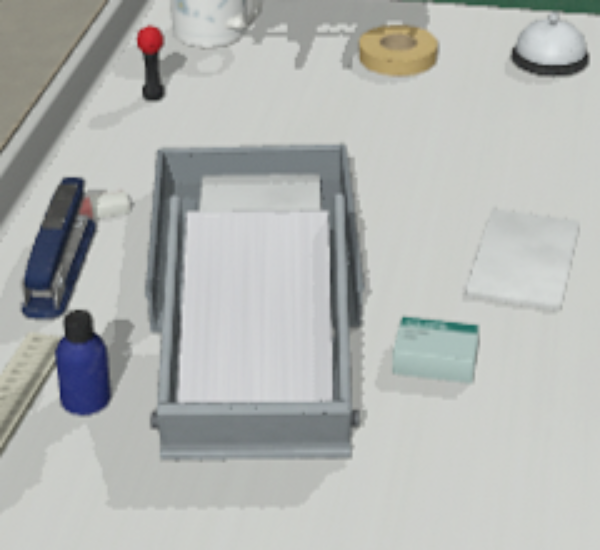

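The pad is beyond the lip, in the tray at crop (260,190). I'll check that it lies flat using depth.

```bash
python3 - <<'E'
from h import *
im,d=r.get_image("side")
for v in (251,253,255,258,260,262):
    print(v,[w("side",(u,v),d[v,u]).round(3).tolist() for u in (284,300,324)])
for v in range(238,264,3): print(v, w("side",(303,v),d[v,303]).round(3))
E
```

```text
251 [[0.683, -0.113, 0.011], [0.646, -0.11, 0.017], [0.595, -0.125, 0.014]]
253 [[0.681, -0.105, 0.01], [0.646, -0.111, 0.011], [0.594, -0.12, 0.011]]
255 [[0.677, -0.091, 0.014], [0.644, -0.103, 0.011], [0.592, -0.112, 0.012]]
258 [[0.677, -0.088, 0.009], [0.641, -0.091, 0.011], [0.589, -0.095, 0.014]]
260 [[0.673, -0.074, 0.013], [0.639, -0.081, 0.012], [0.588, -0.089, 0.013]]
262 [[0.671, -0.066, 0.013], [0.638, -0.074, 0.012], [0.587, -0.083, 0.012]]
238 [ 0.658 -0.196 -0.001]
241 [ 0.642 -0.124  0.035]
244 [ 0.642 -0.126  0.026]
247 [ 0.642 -0.123  0.02 ]
250 [ 0.642 -0.125  0.01 ]
253 [ 0.638 -0.107  0.014]
256 [ 0.637 -0.102  0.01 ]
259 [ 0.634 -0.087  0.011]
262 [ 0.631 -0.072  0.014]
```

View pics/top5.png

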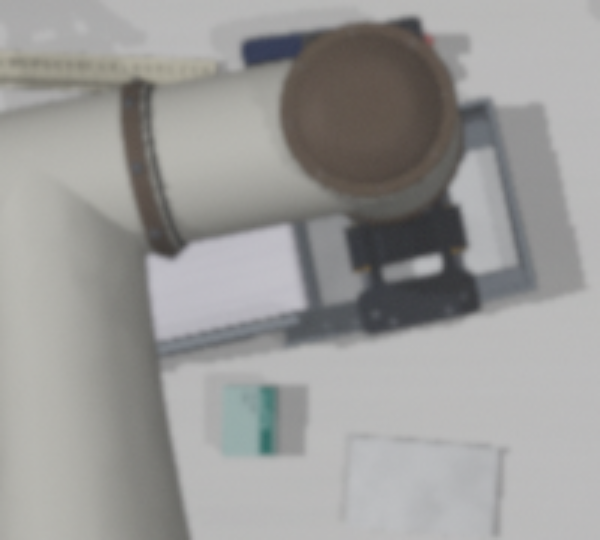

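The pad's top sits level at about 12 to 13 mm inside the tray (visible at top crop (490,220)), so it is flat. The arm is clear.

```bash
python3 -c "
from cell import r
print(r.close_job())"
```

```text
the job is handed in; nothing more can be done
None
```

The slip pad was slid over the lip and lies flat in the out-tray, the highest contact force I read was about 14 N (under the 18 N limit), and I handed the job in at about 13 s of the 54 s allowed.

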